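# Add a slotted drag weight to the ribbon stand

### The arm

A 7-joint arm with a two-finger parallel gripper is mounted at the origin on a cart in front of the work surface, level with it; the furniture and walls round the work are solid. World frame = base frame: x ahead of the robot, y to its left, z up, the work surface at z = 0. Lengths are in m, angles in rad, forces in N, time in s.
With the tool pointing down it reaches from about 0.4 to 0.85 m from the base axis. Payload 10.4 kg.
Tool frame: the origin (TCP) lies at the very end of the fingers, on their centre line; the grasp point (between the pads) lies 19 mm behind it; z points along the fingers, y is the line along which they close (so a half turn about z gives the same grasp; the last joint's range is limited). The gripper opens to 87 mm and grips with 3 to 60 N. Pads are 19 mm wide; open, the fingers measure 117 mm over their backs; the gripper's body (75 mm by 190 mm) begins 51 mm behind the grasp point.
Start: joints at [1.182, 0.332, -0.065, 1.46, 0.022, 1.35, -0.088], TCP at [0.224, -0.584, 0.223] pointing down, gripper open.
Joint ranges: [-2.6, 2.6], [-0.5, 2.12], [-1.47, 1.34], [0.16, 2.42], [-1.27, 4.41], [0.06, 2.06], [-2.6, 2.6]. Speed limits (rad/s): [2.22, 2.22, 2.79, 2.79, 3.14, 3.14, 3.14].

### API

Orientations are given as a unit quaternion [x, y, z, w].
In Python, from bench import * gives the robot as it stands.
- The arm moves only by the tool step_arm, never from a script. Its arguments are lists of equal length, an entry for each row: "delta_pos": the shift along the world's x, y, z in units of 25 mm (1.0 is 25 mm), a list of three; "turn": the turn about the world's z in units of 0.12 rad (1.0 is 0.12 rad). In form: {"delta_pos": [[tx, ty, tz], ...], "turn": [turn, ...]}. A call has 1 to 12 rows; each row shifts and turns the commanded pose from where the row before left it; what a row does not reach is not made up. A row lasts 1/10 s, in which the tool goes at most 50 mm and 8.59 degrees, less where a joint would pass 70% of its speed; a pose out of reach is approached as far as the arm can. A call with a number of a shift or a turn outside -1 to 1 is refused whole. A call with a gripper value outside its range is refused whole. "grip" is the closure, from 0 (fully open) to 1 (shut), set as the call begins (left out, the last holds). The fingers move at their own pace and stop on an object; "newtons" is the grip in N (left out, the last holds). Time passes only in rows, so rows that do not move let the fingers close. It gives the time, the measured TCP pose, the force, the opening and the grip force at its end, in the units of the state.
- read_state(): the state, without advancing time (a new reading comes with each control period).
- camera(name): name is "side" or "top" or "wrist"; returns a dict with "image" (400x640x3 uint8, red, green, blue), "z_map" (400x640 float32, m along the optical axis (not along the pixel's ray), 0 where there is no reading), "mtx" (3x3 intrinsics, pixels), "view" (4x4, takes a point from world to camera coordinates). Camera axes: x right, y up, looking along -z (the intrinsics and any distortion apply to the point x, -y, -z); pixel columns grow to the right and rows downward; lengths in m; the calibration is good to about 2 mm. A picture is of the moment at which its call begins.
- close_job(): hands the job in; it is judged then, once.
The state is a dict: "time": time; "joint_positions": joint angles; "joint_vel": joint speeds; "joint_torque": joint torques, N m; "ee_pos": TCP position; "eef_rot": TCP orientation; "ft_force": force on the tool from outside, world axes, zero at the start; "torque": the same for the moment, N m; "width": finger opening in m; "grip_force": force on a finger pad.
Only numpy, scipy, OpenCV 4.12 (cv2) and the standard library are available. Lean on these libraries where they do the work, as an engineer would, in place of code of your own. Each camera call takes 0.05 s, during which the arm holds its last target. There are 200 camera calls.

### The job

The ribbon runs off the counter stand too freely: add the loose slotted brass weight to the one already on the spindle. Slide it on sideways under the sprung black keeper with its slot away from the slot of the weight below, then turn it, gently and by feel, until its slot drops over that weight's raised key and it nests fully home and flat, so that it cannot slip off. Do not strain the thin spindle or its keeper or press hard on the weight below, and leave everything else where it stands.

Things in the scene. Friction and masses are not known exactly. Their poses are not given: they have to be found in the camera images.
- stand: Ribbon stand, fixed: round white base (124 mm across, 17 mm high), spool of red ribbon, aluminium plate 68 mm across (top at z 47 mm), upright steel spindle 10 mm thick with a sprung black keeper (see stem_seat) and an end nut 18 mm across (top at 110 mm). Wire loop on the base. Origin: spindle axis at the counter top; x: roughly the way the added weight's slot must face (see lower_weight); z up.
- stem_seat (a point): Point on the spindle axis 63 mm above the counter: centre of the added weight's underside once nested. Axes as the stand's. Above it the keeper, a collar 27 mm across with a coned underside, its lowest face (12 mm across) at 86 mm, cone rising 2.5 mm to 25 mm across; it can be pushed up 3 mm at most, against a spring of 3 N at rest and 6 N at the top.
- lower_weight (a point): Centre, half-way up, of the brass weight already on the stand, same shape as the loose one: body from z 47 to 63 mm, boss and key on its top up to 67 mm. It turns stiffly (0.1 N m) and lies up to 46 degrees either way from slot towards the stand's -x, key towards +x; this point's axes are the stand's and do not turn with it. Felt under its plate gives 1 mm per 5 N after the first 2.5 N.
- weight_loose_center (a point): Centre of the 16 mm body of the loose brass weight, flat on the counter, boss up: disc 64 mm across, about 0.35 kg, slot 13 mm wide from the rim to a round end (6.5 mm radius) about its axis. On top a boss 28 mm across, 4 mm high, bevelled, and opposite the slot a key 10 mm wide, 4 mm high, out to 28 mm radius. Grasp it across the rim, square to the slot. x: out of the slot's mouth; z up.
- weight_loose_slot (a point): Point in the slot's mouth of the loose weight, 28 mm from its axis along its x, half-way up. The slot is flared here, to 21 mm wide at the rim over the last 8 mm.
- weight_loose: The loose weight (origin: axis, underside). A recess below, 31 mm across and 5 mm deep, nests over the lower weight's boss while the slot drops over its key: 1.5 mm play, only with the slots opposite. While it slides on, its underside must be above z 67 mm, and its boss top, 20 mm higher, lifts the keeper, to 89 mm at most. With the slot's end on the spindle it is 1.5 mm too far to nest.
- tumbler: Clear glass tumbler, bystander, 71 mm across, 106 mm tall; origin under its centre.
- pot_gold: White pot with gold lid, bystander, 65 mm across, 29 mm tall.
- pot_red: White pot with red bands, bystander, 63 mm across, 34 mm tall.
- spool_twine: Spool of natural twine, bystander, 56 mm across, 52 mm tall.
- spool_green: Spool of green ribbon, bystander, 46 mm across, 30 mm tall.
- tape: Roll of pale tape lying flat, bystander, 106 mm across, 25 mm tall.
- soap_a: Lower of two stacked soap cartons, bystander, 52 x 82 x 28 mm.
- soap_b: Upper of two stacked soap cartons, bystander, 52 x 82 x 28 mm.
There are look-alikes about, which are no part of the job. What is shaped like the weight_loose but blue or red is not meant.

How it is judged:
By the outcome, as a careful person would: the job done as asked, in the order asked, and still so for the second after the job is handed in, with the robot touching nothing.
It also fails if it takes over 69 s, if anything falls off the work surface, if the arm or the gripper's body presses on something with over 40 N, if the wrist force passes 120 N, or if a joint passes its speed limit or range.

## Working session

There is one attempt and no reset: what is moved stays moved. The work goes in short steps, Python scripts to look and compute and a tool call to move; the robot and the scene stay as the last step left them, time stands still between calls to the robot, and variables do not carry over. Pictures are saved under pics/ and viewed, at most 10 in all, crops included, and the job is handed in when it is done.

Besides the shell and the picture viewer there is one more tool, called after "Request:" by a JSON object that holds its "name" and its "arguments", one argument or row to a line. step_arm: Moves the arm, as the interface text tells. Shifts and turns lie within -1 to 1; 1 stands for 25 mm of shift or 0.12 rad of turn. Its arguments: {"type":"object","properties":{"delta_pos":{"type":"array"},"turn":{"type":"array"},"grip":{"type":"number"},"newtons":{"type":"number"}},"required":["delta_pos","turn"]}

```bash
mkdir -p pics; ls; cat > h.py <<'E'
from bench import *
import numpy as np, cv2
def snap(n,f=None):
    c=camera(n); np.savez(f'/tmp/{f or n}.npz',**c)
    if f: cv2.imwrite(f'pics/{f}.png',c['image'][:,:,::-1])
    return c
def load(f): return dict(np.load(f'/tmp/{f}.npz'))
def ray(c,u,v):
    K=c['mtx'];V=c['view'];R=V[:3,:3];o=-R.T@V[:3,3]
    d=np.array([(u-K[0,2])/K[0,0],-(v-K[1,2])/K[1,1],-1.]);return o,R.T@d
def onz(c,u,v,z):
    o,d=ray(c,u,v);return o+d*(z-o[2])/d[2]
def proj(c,p):
    V=c['view'];q=V[:3,:3]@np.array(p)+V[:3,3];K=c['mtx']
    return K[0,0]*q[0]/-q[2]+K[0,2],K[1,1]*-q[1]/-q[2]+K[1,2]
def cloud(c):
    z=c['z_map'];v,u=np.indices(z.shape);K=c['mtx'];V=c['view']
    P=np.stack([(u-K[0,2])/K[0,0]*z,-(v-K[1,2])/K[1,1]*z,-z],-1)
    W=(P-V[:3,3])@V[:3,:3];W[z==0]=np.nan;return W
E
python3 - <<'E'
from h import *
a=snap('top','top1');b=snap('side','side1')
im=np.vstack([a['image'],b['image']])
for c in (a,b): print(c['mtx'].round(1).tolist(),c['view'].round(3).tolist())
s=read_state();print(s)
E
```

```text
pics
[[463.7, 0.0, 313.1], [0.0, 463.7, 198.1], [0.0, 0.0, 1.0]] [[0.019, -1.0, -0.0, -0.086], [0.978, 0.019, 0.206, -0.608], [-0.206, -0.004, 0.978, -1.199], [0.0, 0.0, 0.0, 1.0]]
[[380.1, 0.0, 325.5], [0.0, 380.1, 199.5], [0.0, 0.0, 1.0]] [[0.911, -0.412, 0.014, -0.581], [0.174, 0.415, 0.893, -0.123], [-0.374, -0.811, 0.45, -0.912], [0.0, 0.0, 0.0, 1.0]]
{'time': 0.1, 'joint_positions': array([ 1.18239639,  0.33280125, -0.06468188,  1.46084149,  0.02162143,
        1.34988235, -0.08850605]), 'joint_vel': array([-0.00047313, -0.00120052, -0.00028931, -0.00227557,  0.00113683,
       -0.00030617, -0.00201992]), 'joint_torque': array([ 2.63350514e-03, -6.24545431e+01,  2.54825363e-02, -3.90715492e+01,
       -6.13925094e-02,  3.66374175e-02,  1.34416885e-05]), 'ee_pos': array([ 0.22342172, -0.58334534,  0.22184565]), 'eef_rot': array([ 9.83320151e-01,  1.81882098e-01, -1.52290738e-04, -5.99228575e-04]), 'ft_force': array([-0.30413335,  0.55664781, -0.54327953]), 'torque': array([-0.01227301, -0.02247178,  0.01919001]), 'grip_force': 0.0, 'width': 0.0872203291660237}
```

View pics/top1.png

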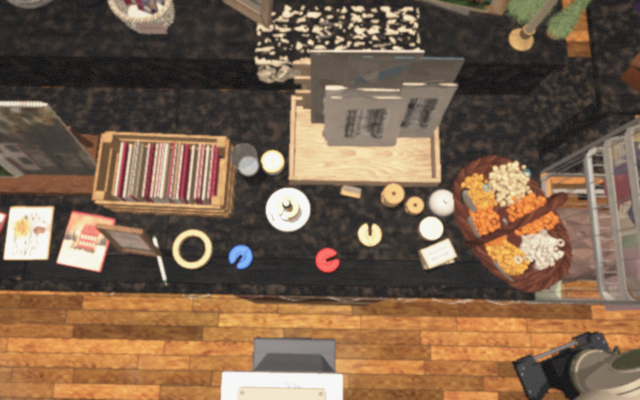

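View pics/side1.png

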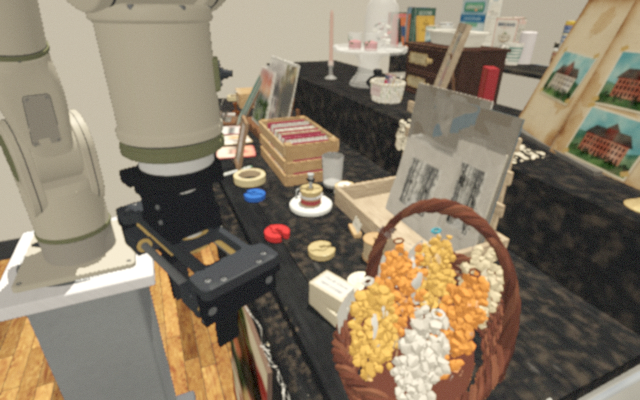

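Top view: brass slotted weight at (370,235). Look-alikes: blue one at (240,257), red one at (328,260), pale tape at (192,249). Stand at (288,208). The brass one fits the description; I'll check it with a crop.

```bash
python3 - <<'E'
from h import *
a=load('top1');im=a['image']
c1=cv2.resize(im[215:255,345:395],None,fx=7.9,fy=7.9,interpolation=cv2.INTER_CUBIC)
c2=cv2.resize(im[180:235,255:320],None,fx=6,fy=6,interpolation=cv2.INTER_CUBIC)
h=max(c1.shape[0],c2.shape[0]);pad=lambda c:cv2.copyMakeBorder(c,0,h-c.shape[0],0,0,0)
cv2.imwrite('pics/crop1.png',np.hstack([pad(c1),pad(c2)])[:,:,::-1])
hsv=cv2.cvtColor(im,cv2.COLOR_RGB2HSV)
def comp(m,box):
    k=np.zeros_like(m);x0,y0,x1,y1=box;k[y0:y1,x0:x1]=m[y0:y1,x0:x1]
    cs,_=cv2.findContours(k,0,2);return max(cs,key=cv2.contourArea)
m=((hsv[...,2]>90)&(hsv[...,1]>40)).astype(np.uint8)
ct=comp(m,(350,215,392,252));(u,v),r=cv2.minEnclosingCircle(ct);print('w',u,v,r,onz(a,u,v,.012), 'diam',2*r*1.2/463.7)
m=((hsv[...,2]>120)).astype(np.uint8)
ct=comp(m,(258,184,318,234));(u,v),r=cv2.minEnclosingCircle(ct);print('base',u,v,r,onz(a,u,v,.015),'diam',2*r*1.2/463.7)
W=cloud(a)
print('nut',np.round(W[195:222:2,278:300:2,2]*1000).tolist())
for u,v in((370,236),(355,205),(403,195),(414,205),(431,228),(440,202),(436,253),(245,158),(272,162)):print(u,v,W[v,u].round(3))
E
```

```text
w 369.3823547363281 233.85293579101562 12.799118041992188 [ 0.52180169 -0.23336186  0.012     ] diam 0.06624516562601089
base 287.5 209.0 22.852888107299805 [ 0.58736331 -0.00288412  0.015     ] diam 0.11828106848721055
nut [[15.0, 18.0, 17.0, 21.0, 66.0, 63.0, 65.0, 16.0, 24.0, 23.0, 19.0], [15.0, 16.0, 64.0, 67.0, 60.0, 58.0, 66.0, 65.0, 62.0, 14.0, 17.0], [20.0, 65.0, 64.0, 62.0, 64.0, 68.0, 65.0, 61.0, 64.0, 64.0, 13.0], [62.0, 63.0, 58.0, 109.0, 113.0, 113.0, 94.0, 63.0, 64.0, 62.0, 45.0], [62.0, 63.0, 90.0, 113.0, 112.0, 110.0, 95.0, 60.0, 65.0, 65.0, 61.0], [63.0, 60.0, 90.0, 110.0, 104.0, 110.0, 97.0, 61.0, 63.0, 59.0, 65.0], [65.0, 63.0, 61.0, 98.0, 96.0, 94.0, 91.0, 61.0, 65.0, 63.0, 66.0], [59.0, 64.0, 63.0, 51.0, 51.0, 50.0, 65.0, 66.0, 62.0, 65.0, 59.0], [59.0, 62.0, 61.0, 49.0, 52.0, 64.0, 63.0, 64.0, 60.0, 62.0, 54.0], [58.0, 63.0, 58.0, 47.0, 46.0, 65.0, 63.0, 63.0, 60.0, 60.0, 48.0], [20.0, 56.0, 52.0, 48.0, 46.0, 64.0, 61.0, 60.0, 64.0, 46.0, 19.0], [18.0, 22.0, 44.0, 47.0, 46.0, 65.0, 62.0, 52.0, 49.0, 23.0, 19.0], [20.0, 18.0, 15.0, 16.0, 49.0, 50.0, 43.0, 20.0, 26.0, 20.0, 18.0], [22.0, 16.0, 15.0, 16.0, 20.0, 19.0, 12.0, 22.0, 17.0, 22.0, 18.0]]
370 236 [ 0.517 -0.236  0.001]
355 205 [ 0.606 -0.194 -0.   ]
403 195 [ 0.625 -0.321  0.054]
414 205 [ 0.608 -0.362  0.003]
431 228 [ 0.538 -0.399  0.038]
440 202 [ 0.61  -0.425  0.044]
436 253 [ 0.468 -0.406  0.056]
245 158 [0.735 0.124 0.013]
272 162 [0.72  0.044 0.03 ]
```

View pics/crop1.png

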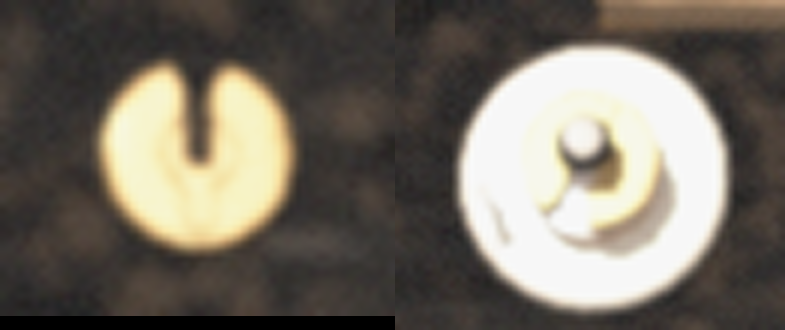

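The crop shows the brass weight with its slot up the image (world +x). On the stand, the lower weight's slot faces down and slightly left, so its key points roughly +x, and the needed slot heading is near the present one. Going above the weight now.

Request:
{"name": "step_arm", "arguments": {
  "delta_pos": [
    [0.85,1,0],
    [0.85,1,0],
    [0.85,1,0],
    [0.85,1,0],
    [0.85,1,0],
    [0.85,1,0],
    [0.85,1,0],
    [0.85,1,0],
    [0.85,1,0],
    [0.85,1,0],
    [0.85,1,0],
    [0.85,1,0]
  ],
  "turn": [-0.25,-0.25,-0.25,-0.25,-0.25,-0.25,-0.25,-0.25,-0.25,-0.25,-0.25,-0.25]
}}

```text
time: 1.3
ee_pos: [0.4791, -0.2825, 0.2223]
eef_rot: [1.0, 0.002, -0.0, -0.0]
ft_force: [0.5, -0.1, -0.4]
width: 0.0869
grip_force: 0.0
```

Request:
{"name": "step_arm", "arguments": {
  "delta_pos": [
    [0.85,1,0],
    [0.85,1,0],
    [0,0,-0.5],
    [0,0,-0.5],
    [0,0,0],
    [0,0,0]
  ],
  "turn": [0,0,0,0,0,0]
}}

```text
time: 1.9
ee_pos: [0.5201, -0.2348, 0.1972]
eef_rot: [1.0, 0.002, -0.001, 0.0]
ft_force: [-0.8, -0.8, 0.4]
width: 0.0868
grip_force: 0.0
```

```bash
python3 - <<'E'
from h import *
c=snap('wrist','wr1');s=read_state();print(s['ee_pos'],s['eef_rot'],s['ft_force'])
W=cloud(c);print(c['view'].round(3).tolist(),c['mtx'].round(1).tolist(),proj(c,(.522,-.233,.016)))
E
```

```text
[ 0.52051206 -0.23473225  0.19770242] [ 9.99997971e-01  2.00504969e-03 -1.06180496e-04  1.61793895e-04] [ 0.34400084  0.01864203 -0.41023218]
[[0.004, -1.0, 0.0, -0.238], [0.954, 0.003, -0.299, -0.467], [0.299, 0.001, 0.954, -0.522], [0.0, 0.0, 0.0, 1.0]] [[290.8, 0.0, 320.5], [0.0, 290.8, 205.4], [0.0, 0.0, 1.0]] (np.float64(318.29076257279553), np.float64(183.91917909965144))
```

View pics/wr1.png

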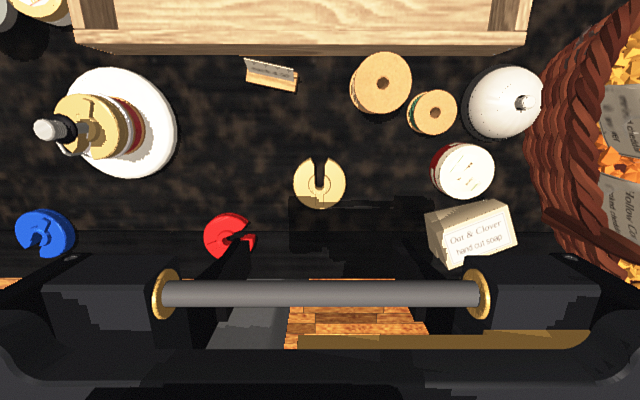

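Wrist view: brass weight at (319,183), slot straight up the image; stand at (110,122). Measuring it from here.

```bash
python3 - <<'E'
from h import *
c=load('wr1');im=c['image'];hsv=cv2.cvtColor(im,cv2.COLOR_RGB2HSV)
m=((hsv[...,2]>90)&(hsv[...,1]>30)).astype(np.uint8);k=np.zeros_like(m);k[145:215,285:355]=m[145:215,285:355]
cs,_=cv2.findContours(k,0,1);ct=max(cs,key=cv2.contourArea)[:,0]
# rim points on the plane of the top
P=np.array([onz(c,u,v,.016) for u,v in ct])
from scipy.optimize import least_squares
sel=np.ones(len(P),bool)
f=least_squares(lambda q:np.hypot(P[:,0]-q[0],P[:,1]-q[1])-.032,[.522,-.234],loss='soft_l1',f_scale=.001)
print('centre',f.x)
g=f.x
# slot: dark pixels within the disc, r 8..22 mm
H=np.array([[*onz(c,u,v,.016)[:2],hsv[v,u,2]<90] for v in range(145,215) for u in range(285,355)])
d=H[:,:2]-g;r=np.hypot(*d.T);s=(r>.008)&(r<.026)&(H[:,2]>0);print('slot ang',np.degrees(np.arctan2(*d[s].mean(0)[::-1])),d[s].mean(0),s.sum())
W=cloud(c);print(proj(c,(.587,-.003,.11)),proj(c,(.587,-.003,.063)), W[175:190:5,300:340:8,2].round(3))
E
```

```text
centre [ 0.52256875 -0.23379149]
slot ang 0.03742986489705309 [1.67553189e-02 1.09458221e-05] 144
(np.float64(40.82087953661352), np.float64(132.4426302705139)) (np.float64(84.5954581752654), np.float64(129.60656557038305)) [[ 0.016  0.015 -0.001 -0.     0.016]
 [ 0.016  0.017 -0.001  0.021  0.016]
 [ 0.015  0.018 -0.001  0.02   0.016]]
```

Request:
{"name": "step_arm", "arguments": {
  "delta_pos": [
    [0.07,0.04,-1],
    [0,0,-1],
    [0,0,-1],
    [0,0,-1],
    [0,0,-1],
    [0,0,-1],
    [0,0,-0.8],
    [0,0,-0.5],
    [0,0,-0.2],
    [0,0,-0.2],
    [0,0,0],
    [0,0,0]
  ],
  "turn": [0.03,0,0,0,0,0,0,0,0,0,0,0]
}}

```text
time: 3.15
ee_pos: [0.5233, -0.2329, 0.0059]
eef_rot: [1.0, 0.005, 0.001, 0.0]
ft_force: [0.0, 0.0, 0.9]
width: 0.0868
grip_force: 0.0
```

Request:
{"name": "step_arm", "arguments": {
  "delta_pos": [
    [-0.03,0,-0.09],
    [0,0,0],
    [0,0,0]
  ],
  "turn": [-0.04,0,0]
}}

```text
time: 3.45
ee_pos: [0.5221, -0.2327, 0.003]
eef_rot: [1.0, 0.002, 0.0, 0.0]
ft_force: [0.2, -0.7, 0.8]
width: 0.0869
grip_force: 0.0
```

Request:
{"name": "step_arm", "arguments": {
  "delta_pos": [
    [0,0,0],
    [0,0,0],
    [0,0,0],
    [0,0,0],
    [0,0,0],
    [0,0,0],
    [0,0,0],
    [0,0,0]
  ],
  "turn": [0,0,0,0,0,0,0,0],
  "grip": 1,
  "newtons": 45
}}

```text
time: 4.25
ee_pos: [0.5221, -0.2327, 0.0028]
eef_rot: [1.0, 0.002, 0.0, 0.0]
ft_force: [0.3, -0.6, 0.5]
width: 0.0627
grip_force: 45.0
```

Request:
{"name": "step_arm", "arguments": {
  "delta_pos": [
    [0,0,0.3],
    [0,0,0.6],
    [0,0,1],
    [0,0,1],
    [-0.2,0.5,1],
    [-0.2,1,0.5],
    [-0.2,1,0],
    [-0.2,1,0],
    [-0.1,1,0],
    [0,1,0],
    [0,1,0],
    [0,1,0]
  ],
  "turn": [0,0,0,0,0,0,0,0,0,0,0,0]
}}

```text
time: 5.45
ee_pos: [0.4995, -0.0441, 0.114]
eef_rot: [1.0, 0.002, 0.0, 0.0]
ft_force: [0.3, 0.1, -3.4]
width: 0.063
grip_force: 45.0
```

Request:
{"name": "step_arm", "arguments": {
  "delta_pos": [
    [0,1,0],
    [0,0.6,0],
    [0,0.1,0],
    [0,0,0],
    [0,0,0]
  ],
  "turn": [0,0,0,0,0]
}}

```text
time: 5.95
ee_pos: [0.4996, -0.0039, 0.1132]
eef_rot: [1.0, 0.002, 0.0, 0.0]
ft_force: [0.5, 0.4, -2.7]
width: 0.0628
grip_force: 45.0
```

```bash
python3 - <<'E'
from h import *
c=snap('wrist','wr2');s=read_state();print(s['ee_pos'],s['eef_rot'],s['ft_force'],s['width'])
print(proj(c,(.587,-.003,.11)),proj(c,(.587,-.003,.063)),proj(c,s['ee_pos']))
E
```

```text
[ 0.49959841 -0.00392015  0.11304238] [9.99998840e-01 1.49456995e-03 5.56083077e-05 2.89247857e-04] [-0.84541817  0.05839693 -3.17206036] 0.06257389984770859
(np.float64(317.8473848041197), np.float64(103.95263178262331)) (np.float64(318.378726877548), np.float64(106.37545885744869)) (np.float64(319.25995857761166), np.float64(254.1667609437747))
```

View pics/wr2.png

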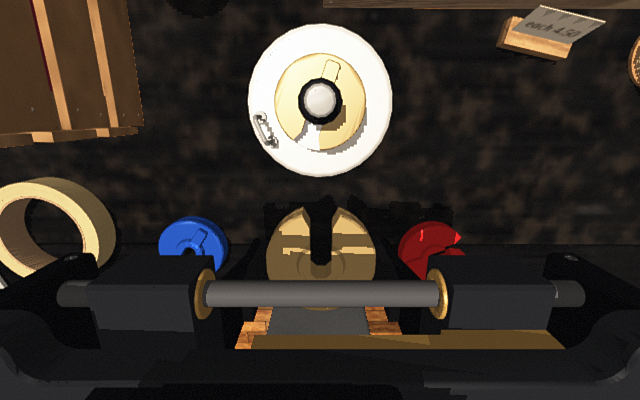

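Weight held level with its slot at (320,230) facing the spindle. Nut at (320,100); the lower key points up-right, ending near (333,66), and the lower slot mouth is near (308,143).

```bash
python3 - <<'E'
from h import *
c=load('wr2');im=c['image'];hsv=cv2.cvtColor(im,cv2.COLOR_RGB2HSV);W=cloud(c)
from scipy.optimize import least_squares
def circ(P,r,x0):
    return least_squares(lambda q:np.hypot(P[:,0]-q[0],P[:,1]-q[1])-r,x0,loss='soft_l1',f_scale=.001).x
# base white outline
m=((hsv[...,2]>120)).astype(np.uint8);k=np.zeros_like(m);k[15:185,240:400]=m[15:185,240:400]
ct=max(cv2.findContours(k,0,1)[0],key=cv2.contourArea)[:,0]
P=np.array([onz(c,u,v,.015) for u,v in ct]);print('base',circ(P,.062,[.587,-.003]))
# nut by depth
reg=np.zeros(W.shape[:2],bool);reg[15:185,240:400]=1
n=reg&(W[...,2]>.104)&(W[...,2]<.116);cv=W[n];print('nut',n.sum(),cv.mean(0))
ct=max(cv2.findContours(n.astype(np.uint8),0,1)[0],key=cv2.contourArea)[:,0];print('nut px',cv2.minEnclosingCircle(ct),onz(c,*cv2.minEnclosingCircle(ct)[0],.11))
m=reg&(W[...,2]>.055)&(W[...,2]<.072);ct=max(cv2.findContours(m.astype(np.uint8),0,1)[0],key=cv2.contourArea)[:,0]
P=np.array([onz(c,u,v,.063) for u,v in ct]);g=circ(P,.032,[.587,-.003]);print('lower',g)
d=W[...,:2]-g;r=np.hypot(d[...,0],d[...,1]);a=np.degrees(np.arctan2(d[...,1],d[...,0]))
for nm,s in(('key',reg&(r>.018)&(r<.027)&(abs(a)<60)),('slot',reg&(r>.017)&(r<.03)&(abs(a)>120))):
    aa=a[s]%360 if nm=='slot' else a[s];b=(aa//4).astype(int)
    print(nm,[(int(i*4+2),round(1000*float(np.nanmean(W[s][b==i,2])),1)) for i in np.unique(b)])
# held weight plane
h=np.zeros_like(reg);h[205:262,272:370]=1
h&=(W[...,2]>.115)&(W[...,2]<.15);p=W[h];A=np.c_[p[:,0]-.5,p[:,1],np.ones(len(p))];f=least_squares(lambda q:A@q-p[:,2],[0,0,.126],loss='soft_l1',f_scale=.001).x;print('held plane',f,len(p))
hb=h&1;ct=max(cv2.findContours(h.astype(np.uint8),0,1)[0],key=cv2.contourArea)[:,0]
P=np.array([onz(c,u,v,.1262) for u,v in ct]);P=P[P[:,0]>.497];print('held c',circ(P,.032,[.4996,-.004]))
E
```

```text
base [ 0.58884721 -0.00378668]
nut 870 [ 0.58900035 -0.0038888   0.10892129]
nut px ((319.5, 100.0), 17.270015716552734) [ 0.58899576 -0.0038814   0.11      ]
lower [ 0.58891729 -0.00390848]
key [(-58, 62.4), (-54, 62.8), (-50, 62.5), (-46, 62.7), (-42, 62.6), (-38, 62.6), (-34, 63.0), (-30, 65.8), (-26, 66.5), (-22, 66.6), (-18, 66.5), (-14, 66.3), (-10, 66.7), (-6, 64.0), (-2, 62.4), (2, 62.7), (6, 62.7), (10, 62.6), (14, 62.5), (18, 62.6), (22, 62.5), (26, 62.7), (30, 62.8), (34, 62.6), (38, 62.8), (42, 62.7), (46, 62.6), (50, 62.5), (54, 62.6), (58, 62.5)]
slot [(122, 62.8), (126, 62.7), (130, 62.6), (134, 62.6), (138, 62.3), (142, 57.4), (146, 47.0), (150, 46.5), (154, 46.6), (158, 46.6), (162, 46.7), (166, 46.6), (170, 46.7), (174, 46.5), (178, 53.0), (182, 61.3), (186, 62.5), (190, 62.7), (194, 62.6), (198, 62.4), (202, 62.7), (206, 62.4), (210, 62.4), (214, 62.5), (218, 62.6), (222, 62.6), (226, 62.6), (230, 62.7), (234, 62.6), (238, 62.4)]
held plane [-0.06202775 -0.0012767   0.12675   ] 3333
held c [ 0.51194597 -0.01731287]
```

```bash
python3 - <<'E'
from h import *
c=load('wr2');W=cloud(c)
m=np.zeros(W.shape[:2],bool);m[200:285,265:378]=1
d=W[...,:2]-[.4997,-.004];r=np.hypot(d[...,0],d[...,1])
m&=(r>.0155)&(r<.031)&(abs(W[...,2]-.127)<.012)&~((d[...,0]<0)&(abs(d[...,1])<.008));p=W[m];q=d[m]
A=np.c_[q,np.ones(len(q))];k=np.ones(len(q),bool)
for _ in range(6):
    f=np.linalg.lstsq(A[k],p[k,2],rcond=None)[0];k=abs(A@f-p[:,2])<.003
print(f,k.sum(),len(k))
for lo in np.arange(-.032,.033,.008):
    s=(q[:,0]>=lo)&(q[:,0]<lo+.008);print(round(lo,3),s.sum(),np.round([np.median(p[s&(q[:,1]<0),2]),np.median(p[s&(q[:,1]>0),2])],4) if s.any() else '')
E
```

```text
[-0.00172168 -0.00138133  0.1259441 ] 3526 3618
-0.032 0 
-0.024 0 
-0.016 163 [0.1259 0.1257]
-0.008 692 [0.126  0.1259]
0.0 720 [0.1259 0.1259]
0.008 868 [0.126  0.1259]
0.016 864 [0.1259 0.1259]
0.024 311 [0.1257 0.1258]
0.032 0
```

Spindle axis is at (0.589, -0.0039), which agrees from nut, base and lower weight. Key heading is -19°, and the held weight is level with its underside 3 mm below the TCP. Lowering to an underside height of 68 mm.

Request:
{"name": "step_arm", "arguments": {
  "delta_pos": [
    [0,0,-0.6],
    [0,0,-0.6],
    [0,0,-0.4],
    [0,0,-0.08],
    [0,0,0],
    [0.5,0,0],
    [0.5,0,0],
    [0.4,0,0],
    [0,0,0],
    [0,0,0]
  ],
  "turn": [0,0,0,0,0,0,0,0,0,0],
  "newtons": 55
}}

```text
time: 7.0
ee_pos: [0.5344, -0.0026, 0.0709]
eef_rot: [1.0, 0.002, -0.0, -0.0]
ft_force: [-0.5, 1.4, -3.5]
width: 0.0628
grip_force: 55.0
```

Request:
{"name": "step_arm", "arguments": {
  "delta_pos": [
    [0.3,-0.05,0],
    [0.3,0,0],
    [0.2,0,0],
    [0.1,0,0],
    [0,0,0]
  ],
  "turn": [0,0,0,0,0]
}}

```text
time: 7.5
ee_pos: [0.5574, -0.0038, 0.0707]
eef_rot: [1.0, 0.002, -0.0, -0.0]
ft_force: [0.2, 0.6, -4.1]
width: 0.0625
grip_force: 55.0
```

Request:
{"name": "step_arm", "arguments": {
  "delta_pos": [
    [0.1,0,0.01],
    [0.1,0,0],
    [0.1,0,0],
    [0.1,0,0],
    [0,0,0]
  ],
  "turn": [0,0,0,0,0]
}}

```text
time: 8.0
ee_pos: [0.5674, -0.0039, 0.0711]
eef_rot: [1.0, 0.002, 0.0, 0.0]
ft_force: [-0.4, 0.2, -3.2]
width: 0.0622
grip_force: 55.0
```

Request:
{"name": "step_arm", "arguments": {
  "delta_pos": [
    [0.1,0,0],
    [0.1,0,0],
    [0.1,0,0],
    [0,0,0]
  ],
  "turn": [0,0,0,0]
}}

```text
time: 8.4
ee_pos: [0.5744, -0.0038, 0.0705]
eef_rot: [1.0, 0.002, -0.0, -0.0]
ft_force: [-1.4, 1.3, -6.4]
width: 0.063
grip_force: 55.0
```

Keeper contact is beginning (Fz -6.4 N).

Request:
{"name": "step_arm", "arguments": {
  "delta_pos": [
    [0.08,0,0.015],
    [0.08,0,0],
    [0.08,0,0],
    [0,0,0]
  ],
  "turn": [0,0,0,0]
}}

```text
time: 8.8
ee_pos: [0.5808, -0.004, 0.0713]
eef_rot: [1.0, 0.002, -0.0, 0.0]
ft_force: [-1.8, -0.8, -8.6]
width: 0.0625
grip_force: 55.0
```

Request:
{"name": "step_arm", "arguments": {
  "delta_pos": [
    [0.08,0,0],
    [0.08,0,0],
    [0,0,0]
  ],
  "turn": [0,0,0]
}}

```text
time: 9.1
ee_pos: [0.585, -0.0039, 0.0714]
eef_rot: [1.0, 0.002, 0.0, 0.0]
ft_force: [-0.6, -0.2, -8.9]
width: 0.0627
grip_force: 55.0
```

Request:
{"name": "step_arm", "arguments": {
  "delta_pos": [
    [0.06,0,-0.01],
    [0.04,0,0],
    [0.04,0,0],
    [0,0,0]
  ],
  "turn": [0,0,0,0]
}}

```text
time: 9.5
ee_pos: [0.5884, -0.0039, 0.0713]
eef_rot: [1.0, 0.002, 0.0, 0.0]
ft_force: [-2.2, -0.1, -8.4]
width: 0.0627
grip_force: 55.0
```

Request:
{"name": "step_arm", "arguments": {
  "delta_pos": [
    [0.03,0,0],
    [0,0,0]
  ],
  "turn": [0,0]
}}

```text
time: 9.7
ee_pos: [0.5889, -0.0039, 0.0712]
eef_rot: [1.0, 0.002, 0.0, 0.0]
ft_force: [-2.1, 0.2, -8.6]
width: 0.0625
grip_force: 55.0
```

Request:
{"name": "step_arm", "arguments": {
  "delta_pos": [
    [0.03,0,0],
    [0,0,0]
  ],
  "turn": [0,0]
}}

```text
time: 9.9
ee_pos: [0.5896, -0.0039, 0.0712]
eef_rot: [1.0, 0.002, 0.0, 0.0]
ft_force: [-3.2, 0.1, -8.1]
width: 0.0627
grip_force: 55.0
```

Request:
{"name": "step_arm", "arguments": {
  "delta_pos": [
    [0.02,0,0],
    [0,0,0]
  ],
  "turn": [0,0]
}}

```text
time: 10.1
ee_pos: [0.5902, -0.0039, 0.0712]
eef_rot: [1.0, 0.002, 0.0, 0.0]
ft_force: [-1.7, 1.6, -9.4]
width: 0.0625
grip_force: 55.0
```

Request:
{"name": "step_arm", "arguments": {
  "delta_pos": [
    [0.02,0,0],
    [0,0,0]
  ],
  "turn": [0,0]
}}

```text
time: 10.3
ee_pos: [0.5905, -0.0038, 0.0712]
eef_rot: [1.0, 0.002, -0.0, 0.0]
ft_force: [-2.8, 1.1, -8.8]
width: 0.0622
grip_force: 55.0
```

Request:
{"name": "step_arm", "arguments": {
  "delta_pos": [
    [0.02,0,0],
    [0,0,0]
  ],
  "turn": [0,0]
}}

```text
time: 10.5
ee_pos: [0.5906, -0.0038, 0.071]
eef_rot: [1.0, 0.002, -0.001, 0.0]
ft_force: [-5.7, 0.2, -7.3]
width: 0.0626
grip_force: 55.0
```

Slot end contact felt at TCP x ≈ 0.5905, so the nesting centre is 0.589, as the camera gave. Backing off 1.5 mm and turning most of the way clear of the key.

Request:
{"name": "step_arm", "arguments": {
  "delta_pos": [
    [-0.075,0,0],
    [0,0,0],
    [0,0,0],
    [0,0,0],
    [0,0,0],
    [0,0,0],
    [0,0,0]
  ],
  "turn": [0,0,-0.4,-0.4,-0.4,-0.4,0]
}}

```text
time: 11.2
ee_pos: [0.5895, -0.004, 0.0714]
eef_rot: [0.996, -0.094, 0.0, 0.0]
ft_force: [-1.0, 0.7, -8.3]
width: 0.063
grip_force: 55.0
```

```bash
cat > st.py <<'E'
from h import *
s=read_state();q=s['eef_rot'];print(s['ee_pos'].round(4),'yaw',np.degrees(2*np.arctan2(q[1],q[0])).round(2),s['ft_force'].round(1),s['torque'].round(3),s['width'].round(4))
E
python3 st.py
```

```text
Traceback (most recent call last):
  File "st.py", line 2, in <module>
    s=read_state();q=s['eef_rot'];print(s['ee_pos'].round(4),'yaw',np.degrees(2*np.arctan2(q[1],q[0])).round(2),s['ft_force'].round(1),s['torque'].round(3),s['width'].round(4))
                                                                                                                                                            ^^^^^^^^^^^^^^^^
AttributeError: 'float' object has no attribute 'round'
```

Request:
{"name": "step_arm", "arguments": {
  "delta_pos": [
    [-0.015,0,-0.02],
    [0,0,-0.015],
    [0,0,0]
  ],
  "turn": [0,0,0]
}}

```text
time: 11.5
ee_pos: [0.5893, -0.004, 0.0705]
eef_rot: [0.996, -0.093, 0.0, -0.0]
ft_force: [1.6, -1.3, -8.4]
width: 0.0625
grip_force: 55.0
```

Request:
{"name": "step_arm", "arguments": {
  "delta_pos": [
    [0,0,-0.02],
    [0,0,0]
  ],
  "turn": [0,0]
}}

```text
time: 11.7
ee_pos: [0.5892, -0.0039, 0.07]
eef_rot: [0.996, -0.093, 0.0, -0.0]
ft_force: [2.9, -0.4, -7.3]
width: 0.0624
grip_force: 55.0
```

Request:
{"name": "step_arm", "arguments": {
  "delta_pos": [
    [0,0,-0.015],
    [0,0,0]
  ],
  "turn": [0,0]
}}

```text
time: 11.9
ee_pos: [0.589, -0.0039, 0.0696]
eef_rot: [0.996, -0.094, 0.0, 0.0]
ft_force: [1.7, -0.8, -5.5]
width: 0.0627
grip_force: 55.0
```

Request:
{"name": "step_arm", "arguments": {
  "delta_pos": [
    [0,0,-0.015],
    [0,0,0]
  ],
  "turn": [0,0]
}}

```text
time: 12.1
ee_pos: [0.589, -0.004, 0.0692]
eef_rot: [0.996, -0.094, 0.0, 0.0]
ft_force: [1.8, -0.0, -6.4]
width: 0.0626
grip_force: 55.0
```

Request:
{"name": "step_arm", "arguments": {
  "delta_pos": [
    [0,0,0],
    [0,0,0],
    [0,0,0],
    [0,0,0]
  ],
  "turn": [-0.2,-0.2,-0.2,0]
}}

```text
time: 12.5
ee_pos: [0.5886, -0.0038, 0.0691]
eef_rot: [0.992, -0.13, -0.0, 0.0]
ft_force: [-0.5, -0.3, -5.5]
width: 0.0632
grip_force: 55.0
```

```bash
sed -i "s/,s\['width'\].round(4)//" st.py; python3 st.py
```

```text
[ 0.5886 -0.0038  0.0691] yaw -14.93 [-0.5 -0.3 -5.5] [0.002 0.154 0.048]
```

Request:
{"name": "step_arm", "arguments": {
  "delta_pos": [
    [0,0,0],
    [0,0,0],
    [0,0,0]
  ],
  "turn": [-0.25,-0.3,0]
}}

```text
time: 12.8
ee_pos: [0.5886, -0.0038, 0.069]
eef_rot: [0.987, -0.163, -0.0, 0.0]
ft_force: [-0.1, 0.9, -5.1]
width: 0.0626
grip_force: 55.0
```

```bash
python3 st.py
```

```text
[ 0.5886 -0.0038  0.069 ] yaw -18.72 [-0.1  0.9 -5.1] [ 0.085  0.167 -0.021]
```

Request:
{"name": "step_arm", "arguments": {
  "delta_pos": [
    [0,0,-0.02],
    [0,0,-0.02],
    [0,0,0]
  ],
  "turn": [0,0,0]
}}

```text
time: 13.1
ee_pos: [0.589, -0.0039, 0.0682]
eef_rot: [0.987, -0.162, 0.0, 0.0]
ft_force: [0.4, 0.0, -2.3]
width: 0.0627
grip_force: 55.0
```

```bash
python3 st.py
```

```text
[ 0.589  -0.0039  0.0682] yaw -18.63 [ 0.4  0.  -2.3] [ 0.144 -0.001  0.042]
```

Request:
{"name": "step_arm", "arguments": {
  "delta_pos": [
    [0,0,-0.02],
    [0,0,0]
  ],
  "turn": [0,0]
}}

```text
time: 13.3
ee_pos: [0.5889, -0.0039, 0.0676]
eef_rot: [0.987, -0.162, 0.0, 0.0]
ft_force: [0.5, 0.0, -3.8]
width: 0.0626
grip_force: 55.0
```

Request:
{"name": "step_arm", "arguments": {
  "delta_pos": [
    [0,0,-0.02],
    [0,0,0]
  ],
  "turn": [0,0]
}}

```text
time: 13.5
ee_pos: [0.5888, -0.0039, 0.067]
eef_rot: [0.987, -0.162, 0.0, 0.0]
ft_force: [-0.3, 0.1, -4.0]
width: 0.0627
grip_force: 55.0
```

Request:
{"name": "step_arm", "arguments": {
  "delta_pos": [
    [0,0,-0.02],
    [0,0,0]
  ],
  "turn": [0,0]
}}

```text
time: 13.7
ee_pos: [0.5888, -0.0039, 0.0665]
eef_rot: [0.987, -0.162, -0.0, 0.0]
ft_force: [0.7, 0.1, -2.5]
width: 0.0629
grip_force: 55.0
```

Request:
{"name": "step_arm", "arguments": {
  "delta_pos": [
    [0,0,-0.02],
    [0,0,0]
  ],
  "turn": [0,0]
}}

```text
time: 13.9
ee_pos: [0.5888, -0.0039, 0.066]
eef_rot: [0.987, -0.162, -0.0, 0.0]
ft_force: [-0.7, 1.5, -2.9]
width: 0.0627
grip_force: 55.0
```

Request:
{"name": "step_arm", "arguments": {
  "delta_pos": [
    [0,0,-0.02],
    [0,0,0]
  ],
  "turn": [0,0]
}}

```text
time: 14.1
ee_pos: [0.5889, -0.0039, 0.0658]
eef_rot: [0.987, -0.162, 0.0, 0.0]
ft_force: [0.4, -0.7, -0.7]
width: 0.0627
grip_force: 55.0
```

Request:
{"name": "step_arm", "arguments": {
  "delta_pos": [
    [0,0,-0.01],
    [0,0,0]
  ],
  "turn": [0,0]
}}

```text
time: 14.3
ee_pos: [0.5889, -0.0039, 0.0656]
eef_rot: [0.987, -0.162, 0.0, 0.0]
ft_force: [-0.8, 0.6, -0.8]
width: 0.0624
grip_force: 55.0
```

Now resting on the lower weight at the nested height (about 2.5 N taken off). Releasing.

Request:
{"name": "step_arm", "arguments": {
  "delta_pos": [
    [0,0,0],
    [0,0,0],
    [0,0,0],
    [0,0,0],
    [0,0,0],
    [0,0,0]
  ],
  "turn": [0,0,0,0,0,0],
  "grip": 0
}}

```text
time: 14.9
ee_pos: [0.5889, -0.0039, 0.0653]
eef_rot: [0.987, -0.162, 0.0, 0.0]
ft_force: [-0.1, -0.1, -0.8]
width: 0.0865
grip_force: 0.0
```

Request:
{"name": "step_arm", "arguments": {
  "delta_pos": [
    [0,0,0.3],
    [0,0,0.7],
    [0,0,1],
    [0,0,1],
    [-0.5,0,1],
    [-1,0,0.5],
    [-1,0,0],
    [-0.5,0,0],
    [0,0,0],
    [0,0,0]
  ],
  "turn": [0,0,0,0,0,0,0,0,0,0]
}}

```text
time: 15.9
ee_pos: [0.5143, -0.004, 0.1785]
eef_rot: [0.987, -0.162, 0.001, 0.0]
ft_force: [0.7, -0.1, -0.6]
width: 0.087
grip_force: 0.0
```

```bash
python3 st.py; python3 - <<'E'
from h import *
c=snap('wrist','wr3');W=cloud(c);u,v=map(int,proj(c,(.589,-.004,.08)));print(u,v)
cr=c['image'][max(0,v-80):v+80,max(0,u-100):u+100];cv2.imwrite('pics/crop3.png',cv2.resize(cr,None,fx=3,fy=3)[:,:,::-1])
d=W[...,:2]-[.589,-.0039];r=np.hypot(d[...,0],d[...,1])
m=(r>.018)&(r<.030)&(W[...,2]>.074)&(W[...,2]<.0815);a=W[m]
print('plane',np.linalg.lstsq(np.c_[d[m],np.ones(m.sum())],a[:,2],rcond=None)[0],m.sum())
s=(r>.018)&(r<.027);b=(np.degrees(np.arctan2(d[...,1],d[...,0]))[s]//8).astype(int)
print([(int(i*8+4),round(1000*float(np.nanmean(W[s][b==i,2])),1)) for i in np.unique(b)])
m=(W[...,2]>.074)&(W[...,2]<.086)&(r<.05)
ct=max(cv2.findContours(m.astype(np.uint8),0,1)[0],key=cv2.contourArea)[:,0]
P=np.array([onz(c,*p,.079)[:2] for p in ct]);print('disc',cv2.minEnclosingCircle((P*1000).astype(np.float32)))
E
```

```text
[ 0.5143 -0.004   0.1785] yaw -18.65 [ 0.7 -0.1 -0.6] [ 0.118 -0.021 -0.016]
291 128
plane [-0.00340869  0.0010367   0.07849233] 2089
[(-180, 78.6), (-172, 78.5), (-164, 78.3), (-156, 78.5), (-148, 78.4), (-140, 78.6), (-132, 78.4), (-124, 78.4), (-116, 78.4), (-108, 78.4), (-100, 78.6), (-92, 78.7), (-84, 78.3), (-76, 78.5), (-68, 78.5), (-60, 78.5), (-52, 78.4), (-44, 78.3), (-36, 66.1), (-28, 66.1), (-20, 66.5), (-12, 66.5), (-4, 71.3), (4, 78.7), (12, 78.4), (20, 78.4), (28, 78.5), (36, 78.5), (44, 78.5), (52, 78.3), (60, 78.5), (68, 78.5), (76, 78.3), (84, 78.6), (92, 78.5), (100, 78.3), (108, 78.5), (116, 78.4), (124, 78.5), (132, 78.4), (140, 78.4), (148, 79.4), (156, 82.2), (164, 82.4), (172, 82.2), (180, 79.4)]
disc ((588.8331298828125, -4.9718194007873535), 31.753170013427734)
```

View pics/crop3.png

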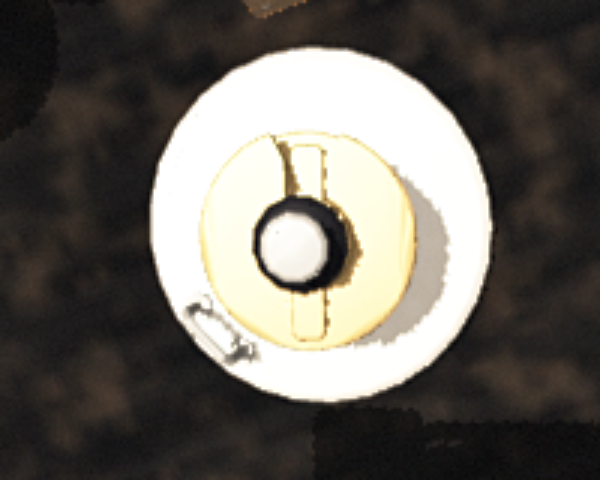

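The crop shows the weight concentric with the spindle at (297,243) and the lower key showing inside its slot at (308,170). Its top reads 78.5 mm all round, 15.9 mm above the lower weight's reading, so it is home and flat.

```bash
python3 -c "
from bench import *
print(close_job())"
```

```text
the job is handed in; nothing more can be done
None
```

The loose brass weight is on the spindle under the keeper, nested flat over the lower weight's key and released; I handed the job in about 16 s into the 69 s allowed.

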